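# Scrub out the used dosing cup and nest it with the clean one

### The job

Take the orange-handled long brush out of its steel holder and scrub out the used red cup with three full up-and-down strokes, each going right down to the cup's floor and back up to about the rim. Then hang the brush upright in its holder again, and after that nest the red cup, fully home and upright, in the clean blue cup, which stays standing on its round black tray. Keep the cups upright and the brush from falling, and leave the green cup and the other things where they are.

Things in the scene. Friction and masses are not known exactly. Their poses are not given: they have to be found in the camera images.
- brush: long brush, upright, 210 mm, about 130 g. From the bottom: bristle head 85 mm long (rigid core 20 mm across; bristles 29 mm across give no resistance), thin stem, orange guard disc 60 mm across at 120 to 125 mm, round orange handle 22 mm across from there to the top. Origin: centre of the lower tip; z along the axis to the handle. Starts hanging in the holder by its guard.
- brush_tip (a point): the brush's lower tip (same point as its origin)
- brush_grip (a point): point on the brush axis in the handle, 170 mm above the tip: the place to grip
- holder: fixed steel tube standing upright, open at the top, 130 mm tall, outer diameter 54 mm, inner 44 mm, on a foot disc 88 mm across and 6 mm thick. Origin: centre of the underside on the bench. The brush hangs in it with the guard disc on the rim, its tip then 10 mm above the bench.
- holder_rim (a point): centre of the holder's mouth, 130 mm above the bench
- tray: fixed round black rubber tray, 116 mm diameter, floor 6 mm above the bench, rim 12 mm. Origin: centre of its underside
- used_cup: the used RED cup, loose on the bench: an open stepped plastic cup (all three alike), 110 mm tall, wall 3 mm, about 100 g. It tapers outward from 38 mm across at the foot to 51 mm at 60 mm up, then a shoulder leads to a straight collar, 62 mm outside, 56 mm inside, up to the rim. Inner floor 5 mm up, 31 mm across. Origin: centre of underside, z along the axis. 
- used_cup_rim (a point): centre of the red cup's mouth, 110 mm above its underside. When nested, the red shoulder rests on the blue rim: its underside is then 50 mm above the blue one's and its whole 50 mm collar stays exposed
- clean_cup: the clean BLUE cup, loose on the tray: an open stepped plastic cup (all three alike), 110 mm tall, wall 3 mm, about 100 g. It tapers outward from 38 mm across at the foot to 51 mm at 60 mm up, then a shoulder leads to a straight collar, 62 mm outside, 56 mm inside, up to the rim. Inner floor 5 mm up, 31 mm across. Origin: centre of underside, z along the axis. 
- spare_cup: a GREEN cup, to leave alone, loose: an open stepped plastic cup (all three alike), 110 mm tall, wall 3 mm, about 100 g. It tapers outward from 38 mm across at the foot to 51 mm at 60 mm up, then a shoulder leads to a straight collar, 62 mm outside, 56 mm inside, up to the rim. Inner floor 5 mm up, 31 mm across. Origin: centre of underside, z along the axis. 
- jar: bystander: white grease jar with yellow cap, 72 mm diameter, 80 mm tall; origin centre of underside
- spray: bystander: blue and white spray can, 60 mm diameter, 190 mm tall; origin centre of underside
- driver: bystander: red-handled screwdriver lying on the bench, 200 mm long; origin under its middle
- chisel: bystander: dark steel chisel bit lying on the bench, 220 mm long; origin under its middle
- tape: bystander: black roll of tape lying flat, 80 mm diameter, 24 mm high; origin centre of underside
There are look-alikes about, which are no part of the job. Of the things like the brush, leave any that is purple; of the rest the larger one is meant. Of the things shaped like the tray, the black one is meant.

How it is judged:
By the outcome, as a careful person would: the job done as asked, in the order asked, and still so for the second after the job is handed in, with the robot touching nothing.
It also fails if it takes over 72 s, if anything falls off the work surface, if the arm or the gripper's body presses on something with over 40 N, if the wrist force passes 120 N, or if a joint passes its speed limit or range.

### The arm

A 6-joint arm with a two-finger parallel gripper is mounted at the origin on the work surface. World frame = base frame: x ahead of the robot, y to its left, z up, the work surface at z = 0. Lengths are in m, angles in rad, forces in N, time in s.
With the tool pointing down it reaches from about 0.35 to 0.975 m from the base axis. Payload 4.9 kg.
Tool frame: the origin (TCP) lies at the very end of the fingers, on their centre line; the grasp point (between the pads) lies 19 mm behind it; z points along the fingers, y is the line along which they close (so a half turn about z gives the same grasp; the last joint's range is limited). The gripper opens to 85 mm and grips with 20 to 120 N. Pads are 22 mm wide; open, the fingers measure 114 mm over their backs; the gripper's body (76 mm by 85 mm) begins 54 mm behind the grasp point. The pads swing forward as they close: fully open they stand 13 mm farther back than shut.
Start: joints at [1.11, 0.053, 1.613, -0, 1.476, -0.119], TCP at [0.209, 0.589, 0.231] pointing down, gripper open.
Joint ranges: [-3.01, 3.01], [-1.01, 2.22], [0.06, 2.58], [-1.02, 4.17], [0.09, 2.62], [-3.14, 3.14]. Speed limits (rad/s): [2.57, 2.57, 3.14, 3.14, 3.14, 3.14].

### API

Orientations are given as a unit quaternion [w, x, y, z].
In Python, from plant import manip gives the robot as it stands.
- The arm moves only by the shell command python3 -m pendant 'ROWS'. ROWS is JSON, a list of rows, each a list of 3 entries, a list of its own where there are three numbers: the opening, from 0 (shut) to 1 (fully open), then the shift along the tool's x, y, z in units of 12 cm (1.0 is 12 cm), then the turn about the tool's z in units of pi rad (1.0 is pi rad). In form: [[gripper, [dx, dy, dz], roll], ...]. A call has 1 to 10 rows; each row is the pose to reach, as a shift and turn from the pose commanded when the call began, along the tool's axes at that moment, turning the shorter way round; what a row does not reach only later rows make up. A row lasts 1/10 s, in which the tool goes at most 50 mm and 8.59 degrees, less where a joint would pass 70% of its speed; a pose out of reach is approached as far as the arm can. A call with a number of a shift or a turn outside -1 to 1 is refused whole. A call with a gripper value outside its range is refused whole. The fingers move at their own pace and stop on an object; the grip force is fixed at half the most. Time passes only in rows, so rows that repeat a pose let the fingers close. It gives the time, the measured TCP pose, the force, the opening and the grip force at its end, in the units of the state.
- manip.state(): the state, without advancing time (a new reading comes with each control period).
- manip.grab_frame(name): name is "side" or "top"; returns a dict with "img" (480x640x3 uint8, red, green, blue), "fx", "fy", "cx", "cy" (pixels), "eye" and "rotation" of the camera in the world. Camera axes: x right, y down, z forward; pixel columns grow to the right and rows downward; lengths in m; the calibration is good to about 2 mm. A picture is of the moment at which its call begins. There is no depth.
- manip.job_done(): hands the job in; it is judged then, once.
The state is a dict: "time": time; "joint_pos": joint angles; "joint_vel": joint speeds; "joint_efforts": joint torques, N m; "tool_pos": TCP position; "tool_rot": TCP orientation; "contact_force": force on the tool from outside, world axes, zero at the start; "ft_torque": the same for the moment, N m; "gripper_width": opening from 0.0 (shut) to 1.0 (fully open); "grasp_force": force on a finger pad.
Only numpy, scipy, OpenCV 4.12 (cv2) and the standard library are available. Lean on these libraries where they do the work, as an engineer would, in place of code of your own. Each camera call takes 0.05 s, during which the arm holds its last target. There are 200 camera calls.

## Working session

There is one attempt and no reset: what is moved stays moved. The work goes in short steps, Python scripts to look and compute and a shell command to move; the robot and the scene stay as the last step left them, time stands still between calls to the robot, and variables do not carry over. Pictures are saved under pics/ and viewed, at most 10 in all, crops included, and the job is handed in when it is done.

```bash
mkdir -p pics
cat > h.py <<'E'
import numpy as np, cv2, json
from plant import manip
def cam(n):
    f=manip.grab_frame(n); return f
def save(n,p):
    f=cam(n); cv2.imwrite(p,cv2.cvtColor(np.asarray(f['img']),cv2.COLOR_RGB2BGR)); return f
def ray(f,u,v):
    d=np.array([(u-f['cx'])/f['fx'],(v-f['cy'])/f['fy'],1.]); d=np.asarray(f['rotation'])@d
    return np.asarray(f['eye']),d/np.linalg.norm(d)
def plane(f,u,v,z):
    e,d=ray(f,u,v); return e+d*(z-e[2])/d[2]
def tri(f1,p1,f2,p2):
    a,d=ray(f1,*p1); b,e=ray(f2,*p2)
    s=np.linalg.lstsq(np.c_[d,-e],b-a,rcond=None)[0]
    P,Q=a+s[0]*d,b+s[1]*e
    return (P+Q)/2,np.linalg.norm(P-Q)
def proj(f,X):
    c=np.asarray(f['rotation']).T@(np.asarray(X)-np.asarray(f['eye'])); return np.array([f['fx']*c[0]/c[2]+f['cx'],f['fy']*c[1]/c[2]+f['cy']])
E
python3 - <<'E'
from h import *
for n in('side','top'):
    f=save(n,f'pics/{n}0.png'); print(n,{k:np.round(f[k],4).tolist() for k in f if k!='img'})
print(manip.state())
E
```

```text
side {'fx': 606.9437, 'fy': 606.9437, 'cx': 319.4199, 'cy': 241.8292, 'eye': [-0.3867, -0.9063, 1.0618], 'rotation': [-0.4202, 0.8274, -0.3291, 0.1746]}
top {'fx': 503.6139, 'fy': 503.6139, 'cx': 320.5562, 'cy': 252.1732, 'eye': [0.428, 0.0294, 1.5118], 'rotation': [-0.018, 0.7107, -0.7027, 0.0276]}
{'time': 0.1, 'joint_pos': array([ 1.10996799e+00,  5.33175929e-02,  1.61415802e+00,  2.18366765e-05,
        1.47599783e+00, -1.19010293e-01]), 'joint_vel': array([-0.0017571 , -0.00225839, -0.00321185, -0.00264652,  0.0013796 ,
       -0.00085815]), 'joint_efforts': array([ 3.49013690e-04, -3.94902742e+01, -3.71363211e+01, -6.86282442e-05,
        4.04597085e-03, -1.90250819e-05]), 'tool_pos': array([0.20924814, 0.58833405, 0.23016857]), 'tool_rot': array([-2.79250227e-04,  1.70079151e-01,  9.85429956e-01, -8.98042868e-04]), 'contact_force': array([ 0.06523715, -0.62409182, -0.13096122]), 'ft_torque': array([-0.01944225,  0.02777343,  0.02776724]), 'grasp_force': 0.0, 'gripper_width': 0.9979796312162271}
```

View pics/side0.png

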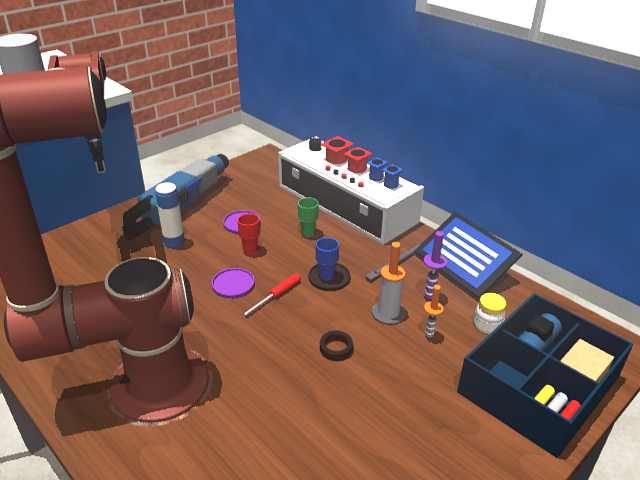

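View pics/top0.png

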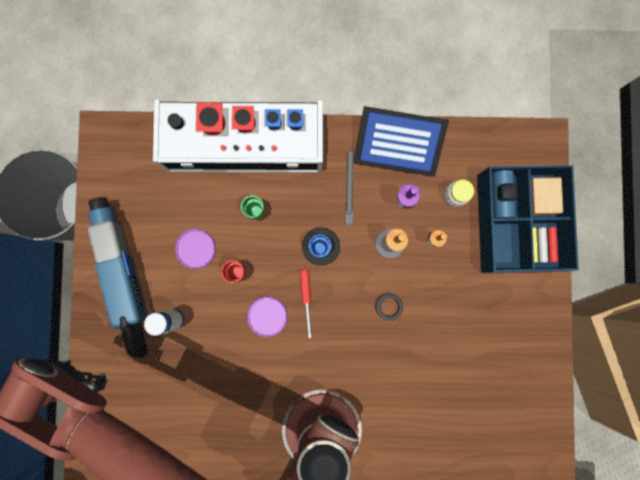

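Side view: large orange brush in the steel holder at (394,270), small orange brush at (434,312), purple brush at (436,265). The red cup is at (249,235), green at (308,217) and blue on the black tray at (327,260), with purple trays at (240,222) and (233,283). The large orange brush is meant: it is not purple and is the larger of the other two. I'll confirm in crops.

```bash
sed -i "s/^from plant.*/&\nfrom scipy.spatial.transform import Rotation as R/; s/np.asarray(f\['rotation'\])/R.from_quat(np.roll(f['rotation'],-1)).as_matrix()/" h.py
python3 - <<'E'
from h import *
a=cv2.imread('pics/side0.png')[185:345,225:455]; cv2.imwrite('pics/sc.png',cv2.resize(a,(782,544),interpolation=cv2.INTER_CUBIC))
a=cv2.imread('pics/top0.png')[180:300,210:450]; cv2.imwrite('pics/tc.png',cv2.resize(a,(792,396),interpolation=cv2.INTER_CUBIC))
E
```

```text
(no output)
```

View pics/sc.png

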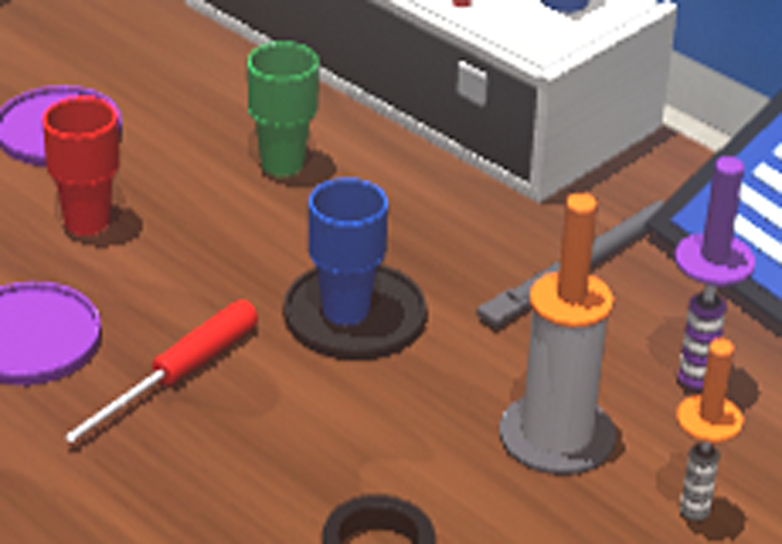

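View pics/tc.png

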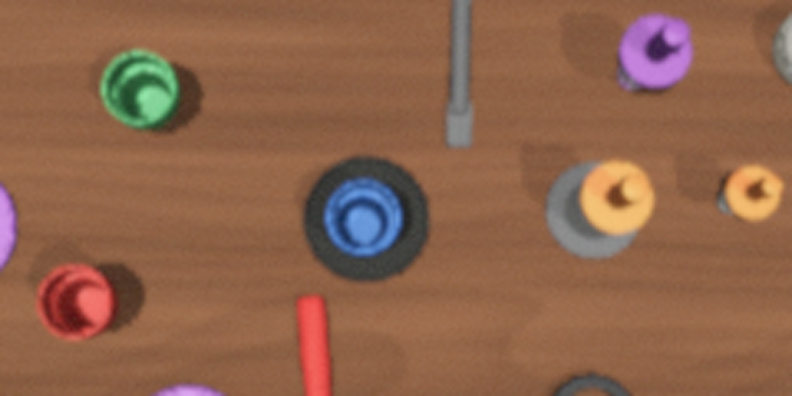

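The crops confirm it: large orange brush with its guard on the steel holder's rim at side crop (571,299), top crop (617,198). Red rim is at side (82,119) and top (77,301), blue rim on the black tray at side (348,203) and top (363,217). Next I'll triangulate these, then refine by silhouette.

```bash
cat >> h.py <<'E'
from scipy.optimize import minimize
def circ(r,z,n=40):
    t=np.linspace(0,2*np.pi,n); return np.c_[r*np.cos(t),r*np.sin(t),0*t+z]
CUP=[[circ(.019,0),circ(.0255,.06)],[circ(.031,.0605),circ(.031,.11)]]
BRUSH=[[circ(.03,.12),circ(.03,.125)],[circ(.011,.125),circ(.011,.21)]]
TRAY=[[circ(.058,0),circ(.058,.012)]]
HOLD=[[circ(.044,0),circ(.044,.006)],[circ(.027,0),circ(.027,.130)]]
def render(f,model,X,S=4):
    m=np.zeros((480*S//1,640*S),np.uint8)
    for part in model:
        P=np.array([proj(f,p+X) for c in part for p in c])
        h=cv2.convexHull(((P+.5)*S).astype(np.float32)); cv2.fillConvexPoly(m,h.astype(np.int32),255)
    return cv2.resize(m,(640,480),interpolation=cv2.INTER_AREA)/255.
def mask(f,col,c,r=45):
    g=cv2.cvtColor(np.asarray(f['img']),cv2.COLOR_RGB2HSV).astype(int); h,s,v=g[...,0],g[...,1],g[...,2]
    if col=='red': m=((h<4)|(h>174))&(s>170)&(v>90)
    if col=='blue': m=(h>105)&(h<125)&(s>120)&(v>60)
    if col=='orange': m=(h>=6)&(h<22)&(s>150)&(v>140)
    m=m.astype(np.uint8)
    w=np.zeros_like(m); cv2.circle(w,tuple(int(round(x)) for x in c),r,1,-1); m=m*w
    n,l,st,_=cv2.connectedComponentsWithStats(m); k=1+np.argmax(st[1:,4]); m=(l==k).astype(np.uint8)
    cs,_=cv2.findContours(m,cv2.RETR_EXTERNAL,cv2.CHAIN_APPROX_NONE); cv2.drawContours(m,cs,-1,1,-1); return m.astype(float)
def fit(fs,model,col,X0,ref,r=45):
    ms=[mask(f,col,proj(f,np.add(X0,[0,0,ref])),r) for f in fs]
    c=lambda X:sum(np.abs(render(f,model,X)-m).sum()/m.sum() for f,m in zip(fs,ms))
    q=minimize(c,X0,method='Nelder-Mead',options=dict(initial_simplex=np.vstack([X0,np.add(X0,np.eye(3)*.006)]),xatol=2e-4,fatol=1e-4))
    return q.x,q.fun
E
python3 - <<'E'
from h import *
s,t=cam('side'),cam('top')
S=lambda u,v:(225+u/3.4-.35,185+v/3.4-.35); T=lambda u,v:(210+u/3.3-.35,180+v/3.3-.35)
for n,a,b in [('redrim',(82,119),(77,301)),('bluerim',(348,203),(363,217)),('guard',(571,299),(617,198)),('btop',(580,203),(630,188)),('greenrim',(283,65),(140,89))]:
    print(n,tri(s,S(*a),t,T(*b)))
for n,a,b,z in [('tray',(355,310),(366,218),.012),('foot',(560,435),(594,209),.006)]:
    print(n,tri(s,S(*a),t,T(*b)))
p=tri(s,S(82,119),t,T(77,301))[0]; print('red',fit([s,t],CUP,'red',p-[0,0,.11],.08,r=28))
p=tri(s,S(348,203),t,T(363,217))[0]; print('blue',fit([s,t],CUP,'blue',p-[0,0,.11],.08))
p=tri(s,S(571,299),t,T(617,198))[0]; print('brush',fit([s,t],BRUSH,'orange',p-[0,0,.125],.15,r=32))
E
```

```text
redrim (array([0.46376352, 0.25401891, 0.10554707]), np.float64(0.00010839917358937194))
bluerim (array([0.53738911, 0.01340569, 0.11151494]), np.float64(0.00019827770982557425))
guard (array([ 0.55444458, -0.19861436,  0.13086152]), np.float64(0.0004950688580683015))
btop (array([ 0.5554571 , -0.19572296,  0.21437534]), np.float64(0.002297206087474416))
greenrim (array([0.64522945, 0.20450111, 0.10388995]), np.float64(0.0004699103312859007))
tray (array([0.54489625, 0.00956295, 0.00208603]), np.float64(0.0002236234424016414))
foot (array([ 0.55653858, -0.19973966, -0.00194799]), np.float64(0.001367624421660243))
red (array([ 0.46544024,  0.25999358, -0.00611308]), np.float64(1.7165711059632782))
blue (array([0.53810632, 0.01328621, 0.00480853]), np.float64(0.23737784384441013))
brush (array([ 0.56911996, -0.18825922, -0.00444655]), np.float64(6.453502590760703))
```

Run:
```python
from h import *
s,t=cam('side'),cam('top')
for f,pts in((s,[(249,240),(249,225),(394,273),(394,255),(360,310),(270,250),(242,225)]),(t,[(233,265),(237,272),(225,268),(397,240),(400,237),(391,242),(350,290),(270,270)])):
    g=cv2.cvtColor(np.asarray(f['img']),cv2.COLOR_RGB2HSV)
    print([(p,g[p[1],p[0]].tolist()) for p in pts])
```

```text
[((249, 240), [0, 180, 136]), ((249, 225), [0, 196, 189]), ((394, 273), [10, 183, 155]), ((394, 255), [9, 176, 161]), ((360, 310), [10, 148, 148]), ((270, 250), [10, 145, 153]), ((242, 225), [0, 193, 186])]
[((233, 265), [1, 180, 152]), ((237, 272), [2, 141, 241]), ((225, 268), [1, 184, 133]), ((397, 240), [12, 180, 116]), ((400, 237), [18, 123, 242]), ((391, 242), [18, 133, 242]), ((350, 290), [11, 127, 148]), ((270, 270), [12, 125, 149])]
```

```bash
sed -i "s/m=((h<4).*/m=((h<6)|(h>174))\&(s>120)\&(v>60)/; s/m=(h>=6).*/m=(h>=6)\&(h<24)\&(s>90)\&((s>168)|(v>195))/" h.py
python3 - <<'E'
from h import *
s,t=cam('side'),cam('top')
print('red',fit([s,t],CUP,'red',[.464,.254,0],.08,r=33))
print('blue',fit([s,t],CUP,'blue',[.538,.0133,.005],.08))
for r in(28,33):print('brush',fit([s,t],BRUSH,'orange',[.555,-.198,.01],.15,r=r))
E
```

```text
red (array([ 0.46427139,  0.25748379, -0.00548084]), np.float64(0.097359465333477))
blue (array([0.53798475, 0.01323815, 0.00491326]), np.float64(0.23224622464162153))
brush (array([ 0.55461096, -0.19820495,  0.00964774]), np.float64(0.2060560669891299))
brush (array([ 0.55461096, -0.19820495,  0.00964774]), np.float64(0.2060560669891299))
```

Run:
```python
from h import *
s,t=cam('side'),cam('top')
for n,M,c,X,ref,r in(('red',CUP,'red',[.464,.256,0],.08,33),('blue',CUP,'blue',[.538,.0133,.006],.08,45),('brush',BRUSH,'orange',[.555,-.198,.01],.15,33)):
  for fs in([s],[t],[s,t]):
    ms=[mask(f,c,proj(f,np.add(X,[0,0,ref])),r) for f in fs]
    q=minimize(lambda x:sum(np.abs(render(f,M,[x[0],x[1],X[2]])-m).sum()/m.sum() for f,m in zip(fs,ms)),X[:2],method='Nelder-Mead',options=dict(initial_simplex=[X[:2],[X[0]+.006,X[1]],[X[0],X[1]+.006]]))
    print(n,q.x,q.fun)
```

```text
red [0.45937195 0.25100058] 0.054521753299657805
red [0.46356166 0.25618059] 0.0452906162464986
red [0.46285569 0.25547852] 0.14811266265508974
blue [0.53699219 0.01307734] 0.16837784618798013
blue [0.53802168 0.0131775 ] 0.0752659808317946
blue [0.5378396 0.01317  ] 0.24708308755282962
brush [ 0.55460855 -0.19887714] 0.1433337343117206
brush [ 0.55487377 -0.19818796] 0.0435626102292769
brush [ 0.55499384 -0.19855278] 0.19928199409734354
```

Brush comes out at (0.555, -0.198), with the tip 10 mm up as expected. Blue is at (0.538, 0.013, 0.005), which matches the 6 mm tray. Red is about (0.463, 0.2555, 0), and I'll recheck it later. First I'll rise, turn the tool axes parallel to world, and head for the brush.

```bash
python3 -m pendant '[[1,[-0.8,-0.9,-0.8],-0.109],[1,[-0.8,-0.9,-0.8],-0.109],[1,[-0.8,-0.9,-0.8],-0.109],[1,[-0.8,-0.9,-0.8],-0.109],[1,[-0.8,-0.9,-0.8],-0.109],[1,[-0.8,-0.9,-0.8],-0.109]]'
python3 -m pendant '[[1,[-0.4,-1,0],0],[1,[-0.4,-1,0],0],[1,[-0.4,-1,0],0],[1,[-0.4,-1,0],0]]'
```

```text
time: 1.1
tool_pos: [0.2638, 0.455, 0.3274]
tool_rot: [0.0, 0.0, 1.0, 0.0]
contact_force: [0.6, 0.5, -0.5]
gripper_width: 1.001
grasp_force: 0.0
time: 1.5
tool_pos: [0.3122, 0.3334, 0.3256]
tool_rot: [-0.001, 0.001, 1.0, -0.001]
contact_force: [0.1, 0.7, -0.7]
gripper_width: 1.003
grasp_force: 0.0
```

```bash
for i in 1 2 3 4; do python3 -m pendant '[[1,[-0.45,-1,0],0],[1,[-0.45,-1,0],0],[1,[-0.45,-1,0],0],[1,[-0.45,-1,0],0]]' | sed -n 2p; done
python3 -m pendant '[[1,[-0.22,-0.43,0],0],[1,[-0.22,-0.43,0],0],[1,[-0.22,-0.43,0],0],[1,[-0.22,-0.43,0],0],[1,[-0.22,-0.43,0],0]]'
```

```text
tool_pos: [0.3667, 0.2137, 0.3259]
tool_pos: [0.4209, 0.0941, 0.3259]
tool_pos: [0.4751, -0.0254, 0.3257]
tool_pos: [0.5294, -0.145, 0.3256]
time: 3.6
tool_pos: [0.5545, -0.1946, 0.3277]
tool_rot: [0.0, -0.001, 1.0, 0.0]
contact_force: [-0.4, 1.0, -0.6]
gripper_width: 0.997
grasp_force: 0.0
```

```bash
python3 -m pendant '[[1,[0,-0.02,0.7],0],[1,[0,-0.02,0.7],0],[1,[0,-0.02,0.7],0],[1,[0,-0.02,0.7],0],[1,[0,-0.02,0.7],0]]'
python3 -m pendant '[[1,[0,0,0.68],0],[1,[0,0,0.68],0],[1,[0,0,0.68],0],[1,[0,0,0.68],0],[1,[0,0,0.68],0]]'
python3 -m pendant '[[0,[0,0,0],0],[0,[0,0,0],0],[0,[0,0,0],0],[0,[0,0,0],0],[0,[0,0,0],0],[0,[0,0,0],0],[0,[0,0,0],0],[0,[0,0,0],0]]'
```

```text
time: 4.1
tool_pos: [0.5557, -0.1991, 0.2467]
tool_rot: [0.002, -0.001, 1.0, -0.001]
contact_force: [0.7, -0.1, 0.4]
gripper_width: 1.003
grasp_force: 0.0
time: 4.6
tool_pos: [0.5566, -0.1999, 0.1658]
tool_rot: [0.003, -0.0, 1.0, -0.001]
contact_force: [0.0, 0.1, 0.7]
gripper_width: 0.998
grasp_force: 0.0
time: 5.4
tool_pos: [0.5548, -0.1989, 0.1621]
tool_rot: [0.0, -0.0, 1.0, -0.0]
contact_force: [-0.1, 0.9, 2.7]
gripper_width: 0.241
grasp_force: 58.6
```

```bash
python3 -m pendant '[[0,[0,0,-0.25],0],[0,[0,0,-0.5],0],[0,[0,0,-0.75],0],[0,[0,0,-0.75],0]]' | sed -n '2,4p'
python3 -m pendant '[[0,[0,0,-0.4],0],[0,[0,0,-0.65],0],[0,[0,0,-0.65],0],[0,[0,0,-0.65],0],[0,[0,0,-0.65],0]]'
python3 - <<'E'
from h import *
save('side','pics/s1.png');save('top','pics/t1.png')
f=cv2.imread('pics/s1.png')[130:330,225:465];g=cv2.imread('pics/t1.png')[150:350,210:450]
cv2.imwrite('pics/c1.png',cv2.resize(np.hstack([f,g]),(800,333)))
E
```

```text
tool_pos: [0.5565, -0.2, 0.2568]
tool_rot: [0.004, -0.0, 1.0, -0.002]
contact_force: [-0.1, 0.5, -0.1]
time: 6.3
tool_pos: [0.5537, -0.1986, 0.3264]
tool_rot: [-0.002, -0.0, 1.0, 0.001]
contact_force: [-0.2, 0.0, -1.0]
gripper_width: 0.238
grasp_force: 58.9
```

View pics/c1.png

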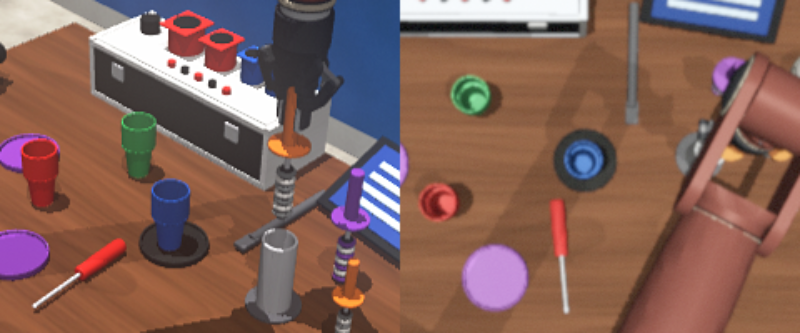

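Side view: brush hangs vertical in the gripper at (288,150), holder empty at (278,270), and the cups are untouched. I'll carry it over the red cup.

```bash
for i in 1 2 3; do python3 -m pendant '[[0,[0.1,0.35,0],0],[0,[0.15,0.7,0],0],[0,[0.19,0.95,0],0],[0,[0.19,0.95,0],0]]' | sed -n 2p; done
python3 -m pendant '[[0,[0.1,0.35,0],0],[0,[0.15,0.7,0],0],[0,[0.19,0.94,0],0],[0,[0.19,0.94,0.1],0],[0,[0.19,0.94,0.2],0],[0,[0.19,0.94,0.2],0],[0,[0.19,0.94,0.2],0],[0,[0.19,0.94,0.2],0]]'
python3 - <<'E'
from h import *
st=manip.state(); print(st['tool_pos'],st['tool_rot'])
s=save('side','pics/s2.png')
X=st['tool_pos']-[0,0,.152]
def xy(M,c,X,ref,r):
    m=mask(s,c,proj(s,np.add(X,[0,0,ref])),r)
    q=minimize(lambda x:np.abs(render(s,M,[x[0],x[1],X[2]])-m).sum()/m.sum(),X[:2],method='Nelder-Mead',options=dict(initial_simplex=[X[:2],[X[0]+.006,X[1]],[X[0],X[1]+.006]]))
    return q.x,q.fun
print('red',xy(CUP,'red',np.array([.464,.256,0]),.08,33))
G=[BRUSH[0]]
print('guard',xy(G,'orange',X,.123,16),X)
a=cv2.imread('pics/s2.png')[130:280,180:320]; cv2.imwrite('pics/c2.png',cv2.resize(a,(560,600),interpolation=cv2.INTER_CUBIC))
print('guard px',proj(s,X+[0,0,.125]),'rim',proj(s,[.4632,.2555,.11]),'tip',proj(s,X))
E
```

```text
tool_pos: [0.5308, -0.0819, 0.3284]
tool_pos: [0.5082, 0.0313, 0.3287]
tool_pos: [0.4856, 0.1446, 0.3288]
time: 8.4
tool_pos: [0.4636, 0.2548, 0.306]
tool_rot: [0.0, 0.001, 1.0, -0.0]
contact_force: [-0.6, -0.3, -0.2]
gripper_width: 0.243
grasp_force: 59.9
[0.46360023 0.25483472 0.30599559] [ 2.53413295e-04  5.37102619e-04  9.99999823e-01 -3.78895437e-05]
red (array([0.45937098, 0.25097873]), np.float64(0.05527336282702496))
guard (array([0.45966273, 0.25361597]), np.float64(3.758588235294118)) [0.46360023 0.25483472 0.15399559]
guard px [244.90166969 165.28227233] rim [248.21395797 218.19884304] tip [247.58346736 205.05301384]
```

View pics/c2.png

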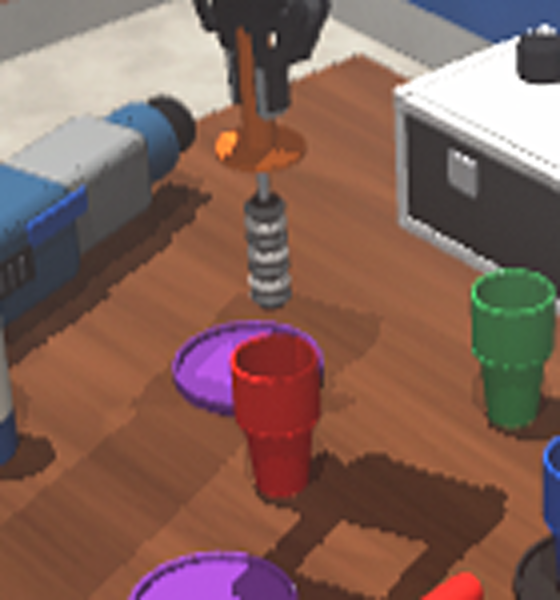

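Crop: guard centre at (259,147), about (244.5,166.4) in the full image against a predicted (244.9,165.3). Cup rim centre is at (276,359), about (248.7,219.4) against (248.2,218.2). Both carry the same bias, so the brush is within about 2 mm of the cup axis. Next I'll lower it, watching the force.

```bash
python3 -m pendant '[[0,[0,0,0.3],0],[0,[0,0,0.6],0],[0,[0,0,0.8],0],[0,[0,0,0.8],0],[0,[0,0,0.8],0]]' | sed -n '2,4p'
python3 -m pendant '[[0,[0,0,0.15],0],[0,[0,0,0.3],0],[0,[0,0,0.35],0],[0,[0,0,0.35],0],[0,[0,0,0.35],0]]'
```

```text
tool_pos: [0.4634, 0.2557, 0.2106]
tool_rot: [0.0, -0.0, 1.0, 0.0]
contact_force: [0.0, -0.0, -0.8]
time: 9.45
tool_pos: [0.4641, 0.2562, 0.1697]
tool_rot: [0.001, -0.0, 1.0, 0.001]
contact_force: [0.1, 0.2, -0.6]
gripper_width: 0.242
grasp_force: 59.9
```

```bash
python3 -m pendant '[[0,[0,0,0.03],0],[0,[0,0,0.06],0],[0,[0,0,0.08],0],[0,[0,0,0.08],0],[0,[0,0,0.08],0]]' | sed -n '2,4p'
python3 -m pendant '[[0,[0,0,0.015],0],[0,[0,0,0.015],0],[0,[0,0,0.015],0]]'
```

```text
tool_pos: [0.463, 0.2558, 0.158]
tool_rot: [-0.0, -0.0, 1.0, -0.0]
contact_force: [0.5, -0.4, -1.1]
time: 10.25
tool_pos: [0.4635, 0.256, 0.157]
tool_rot: [0.001, -0.0, 1.0, 0.0]
contact_force: [-0.3, 0.2, 2.5]
gripper_width: 0.24
grasp_force: 60.4
```

```bash
python3 -m pendant '[[0,[0,0,0.01],0],[0,[0,0,0.01],0],[0,[0,0,0.01],0]]'
```

```text
time: 10.55
tool_pos: [0.464, 0.2561, 0.157]
tool_rot: [0.001, -0.0, 1.0, 0.0]
contact_force: [-0.9, -0.5, 6.8]
gripper_width: 0.241
grasp_force: 60.8
```

Floor contact found at tip height 5 mm, which is the first stroke's bottom. Now I'll run the strokes.

```bash
for i in 1 2; do python3 -m pendant '[[0,[0,0,-0.3],0],[0,[0,0,-0.6],0],[0,[0,0,-0.88],0],[0,[0,0,-0.88],0],[0,[0,0,-0.88],0],[0,[0,0,-0.88],0],[0,[0,0,-0.88],0]]' | sed -n '2,4p'
python3 -m pendant '[[0,[0,0,0.3],0],[0,[0,0,0.6],0],[0,[0,0,0.8],0],[0,[0,0,0.86],0],[0,[0,0,0.88],0],[0,[0,0,0.88],0],[0,[0,0,0.88],0],[0,[0,0,0.88],0]]' | sed -n '2,4p'; done
python3 -m pendant '[[0,[0,0,-0.3],0],[0,[0,0,-0.6],0],[0,[0,0,-0.88],0],[0,[0,0,-0.88],0],[0,[0,0,-0.88],0],[0,[0,0,-0.88],0],[0,[0,0,-0.88],0]]'
```

```text
tool_pos: [0.4621, 0.2555, 0.2582]
tool_rot: [-0.002, -0.0, 1.0, -0.001]
contact_force: [-0.0, 0.5, -1.7]
tool_pos: [0.4623, 0.2552, 0.156]
tool_rot: [-0.001, -0.0, 1.0, -0.001]
contact_force: [-3.7, -3.0, 7.2]
tool_pos: [0.462, 0.2554, 0.2581]
tool_rot: [-0.002, -0.0, 1.0, -0.001]
contact_force: [-0.0, -0.1, -2.0]
tool_pos: [0.4626, 0.2563, 0.1556]
tool_rot: [-0.001, -0.0, 1.0, 0.001]
contact_force: [-2.9, 1.4, 4.7]
time: 14.25
tool_pos: [0.4621, 0.2554, 0.2581]
tool_rot: [-0.002, -0.0, 1.0, -0.001]
contact_force: [-0.3, 0.5, -1.4]
gripper_width: 0.24
grasp_force: 60.5
```

```bash
python3 -m pendant '[[0,[0,0,-0.3],0],[0,[0,0,-0.6],0],[0,[0,0,-0.6],0],[0,[0,0,-0.6],0]]' | sed -n '2,4p'
for i in 1 2 3; do python3 -m pendant '[[0,[-0.1,-0.35,0],0],[0,[-0.15,-0.7,0],0],[0,[-0.19,-0.95,0],0],[0,[-0.19,-0.95,0],0]]' | sed -n 2p; done
python3 -m pendant '[[0,[-0.1,-0.35,0],0],[0,[-0.15,-0.7,0],0],[0,[-0.19,-0.94,0],0],[0,[-0.19,-0.94,0],0],[0,[-0.19,-0.94,0],0],[0,[-0.19,-0.94,0],0],[0,[-0.19,-0.94,0],0],[0,[-0.19,-0.94,0],0]]'
python3 - <<'E'
from h import *
p=[manip.state()['tool_pos']]
save('side','pics/s3.png'); t=save('top','pics/t3.png'); p.append(manip.state()['tool_pos']); print(p)
f=cv2.imread('pics/s3.png')[140:340,190:430]; cv2.imwrite('pics/c3.png',cv2.resize(f,(720,600),interpolation=cv2.INTER_CUBIC))
E
```

```text
tool_pos: [0.4632, 0.2558, 0.3325]
tool_rot: [0.0, -0.0, 1.0, -0.0]
contact_force: [-0.9, -0.1, -1.3]
tool_pos: [0.4855, 0.1389, 0.3296]
tool_pos: [0.5085, 0.0257, 0.3301]
tool_pos: [0.5315, -0.0876, 0.3304]
time: 16.65
tool_pos: [0.5546, -0.1977, 0.3329]
tool_rot: [0.0, -0.001, 1.0, 0.0]
contact_force: [0.0, 0.5, -2.0]
gripper_width: 0.24
grasp_force: 60.6
[array([ 0.55460928, -0.19770639,  0.33287455]), array([ 0.55457113, -0.19820513,  0.3329095 ])]
```

View pics/c3.png

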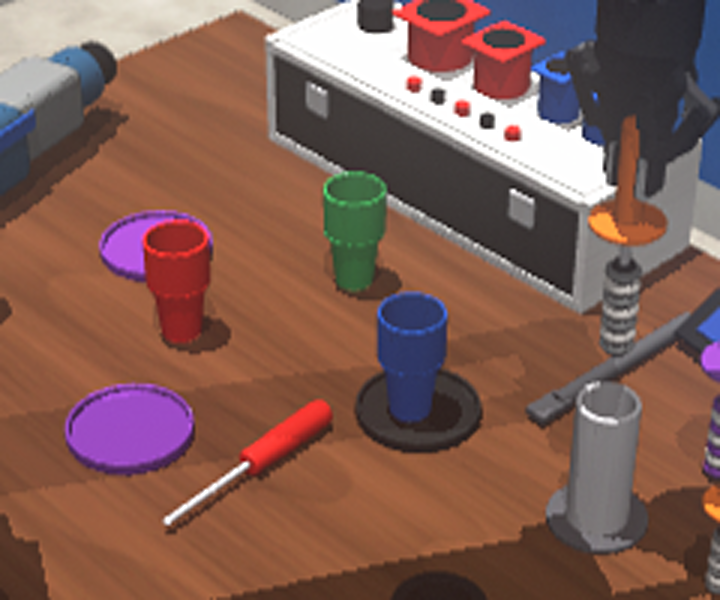

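The brush is still vertical over the holder: tip at crop (619,350), mouth at (607,402). The red cup stands upright at (178,280). Now I'll lower the brush.

```bash
python3 -m pendant '[[0,[0,0,0.3],0],[0,[0,0,0.6],0],[0,[0,0,0.75],0],[0,[0,0,0.75],0],[0,[0,0,0.75],0]]' | sed -n '2,4p'
python3 -m pendant '[[0,[0,0,0.2],0],[0,[0,0,0.4],0],[0,[0,0,0.6],0],[0,[0,0,0.6],0],[0,[0,0,0.6],0]]' | sed -n '2,4p'
python3 -m pendant '[[0,[0,0,0.02],0],[0,[0,0,0.04],0],[0,[0,0,0.04],0],[0,[0,0,0.04],0]]'
```

```text
tool_pos: [0.5547, -0.1989, 0.2433]
tool_rot: [0.0, -0.0, 1.0, -0.0]
contact_force: [0.8, 0.2, -1.1]
tool_pos: [0.5554, -0.1993, 0.1727]
tool_rot: [0.001, -0.0, 1.0, -0.001]
contact_force: [0.3, 0.1, -0.8]
time: 18.15
tool_pos: [0.5547, -0.199, 0.1665]
tool_rot: [0.0, -0.0, 1.0, -0.0]
contact_force: [0.2, 0.4, -0.5]
gripper_width: 0.243
grasp_force: 60.7
```

```bash
python3 -m pendant '[[0,[0,0,0.02],0],[0,[0,0,0.03],0],[0,[0,0,0.03],0],[0,[0,0,0.03],0]]' | sed -n '2,4p'
python3 -m pendant '[[0,[0,0,0.01],0],[0,[0,0,0.01],0],[0,[0,0,0.01],0]]'
```

```text
tool_pos: [0.5545, -0.1989, 0.1621]
tool_rot: [-0.0, -0.0, 1.0, 0.0]
contact_force: [-0.2, 0.0, -2.4]
time: 18.85
tool_pos: [0.5546, -0.1989, 0.1611]
tool_rot: [-0.0, -0.0, 1.0, -0.0]
contact_force: [-0.1, 0.7, -1.0]
gripper_width: 0.244
grasp_force: 60.7
```

```bash
python3 -m pendant '[[0,[0,0,0.01],0],[0,[0,0,0.015],0],[0,[0,0,0.015],0]]'
```

```text
time: 19.15
tool_pos: [0.5549, -0.1991, 0.1608]
tool_rot: [0.0, -0.0, 1.0, -0.0]
contact_force: [-2.4, 0.8, 4.8]
gripper_width: 0.244
grasp_force: 61.2
```

The guard is seated on the rim. I'll open, rise, and return to the red cup.

```bash
python3 -m pendant '[[0.35,[0,0,0],0],[0.5,[0,0,0],0],[0.7,[0,0,0],0],[1,[0,0,0],0],[1,[0,0,0],0],[1,[0,0,0],0],[1,[0,0,0],0]]' | sed -n '2,5p'
python3 -m pendant '[[1,[0,0,-0.3],0],[1,[0,0,-0.6],0],[1,[0,0,-0.9],0],[1,[0,0,-0.9],0],[1,[0,0,-0.9],0]]'
for i in 1 2 3; do python3 -m pendant '[[1,[0.1,0.35,0],0],[1,[0.15,0.7,0],0],[1,[0.19,0.95,0],0],[1,[0.19,0.95,0],0]]' | sed -n 2p; done
python3 -m pendant '[[1,[0.1,0.35,0],0],[1,[0.15,0.7,0],0],[1,[0.19,0.94,0],0],[1,[0.19,0.94,0],0],[1,[0.19,0.94,0],0],[1,[0.19,0.94,0],0]]'
python3 - <<'E'
from h import *
s=save('side','pics/s4.png'); t=save('top','pics/t4.png')
f=cv2.imread('pics/s4.png')[130:330,190:430]; g=cv2.imread('pics/t4.png')[160:360,200:440]
cv2.imwrite('pics/c4.png',cv2.resize(np.hstack([f,g]),(800,333),interpolation=cv2.INTER_CUBIC))
m=mask(s,'red',(248,232),33)
q=minimize(lambda x:np.abs(render(s,CUP,[x[0],x[1],0])-m).sum()/m.sum(),[.459,.251],method='Nelder-Mead',options=dict(initial_simplex=[[.459,.251],[.465,.251],[.459,.257]]))
print(q.x,q.fun)
m=mask(s,'orange',proj(s,[.555,-.198,.16]),33)
q=minimize(lambda x:np.abs(render(s,BRUSH,[x[0],x[1],.01])-m).sum()/m.sum(),[.555,-.199],method='Nelder-Mead',options=dict(initial_simplex=[[.555,-.199],[.56,-.199],[.555,-.194]]))
print(q.x,q.fun)
E
```

```text
tool_pos: [0.5546, -0.1989, 0.1593]
tool_rot: [-0.0, -0.0, 1.0, -0.0]
contact_force: [-0.0, -0.2, 0.1]
gripper_width: 0.997
time: 20.35
tool_pos: [0.5551, -0.1992, 0.2688]
tool_rot: [0.001, -0.0, 1.0, -0.001]
contact_force: [0.6, 0.0, -0.1]
gripper_width: 1.0
grasp_force: 0.0
tool_pos: [0.5303, -0.0818, 0.2652]
tool_pos: [0.5078, 0.0313, 0.2657]
tool_pos: [0.4853, 0.1445, 0.266]
time: 22.15
tool_pos: [0.4636, 0.2543, 0.2667]
tool_rot: [-0.0, 0.001, 1.0, -0.001]
contact_force: [-0.6, -0.1, 0.3]
gripper_width: 1.0
grasp_force: 0.0
[0.45917624 0.25076134] 0.055695025569502565
[ 0.5550087  -0.19955145] 0.12050052625423927
```

View pics/c4.png

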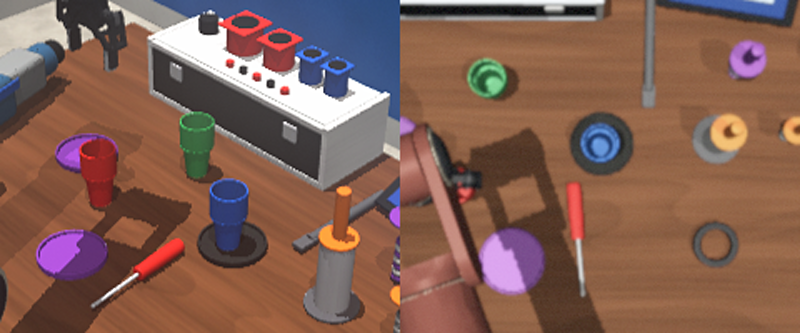

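The brush hangs upright in the holder (side crop 343,235). The red cup still stands where it was at (98,170), and the gripper is above it. Grasping its collar with the fingertips high enough to clear the blue rim later.

```bash
python3 -m pendant '[[1,[0,0.01,0.3],0],[1,[0,0.01,0.6],0],[1,[0,0.01,0.85],0],[1,[0,0.01,0.85],0],[1,[0,0.01,0.85],0]]' | sed -n '2,4p'
python3 -m pendant '[[1,[0,0,0.3],0],[1,[0,0,0.6],0],[1,[0,0,0.84],0],[1,[0,0,0.84],0],[1,[0,0,0.84],0]]' | sed -n '2,4p'
python3 -m pendant '[[0.85,[0,0,0],0],[0.8,[0,0,0],0],[0.7,[0,0,0],0],[0,[0,0,0],0],[0,[0,0,0],0],[0,[0,0,0],0],[0,[0,0,0],0],[0,[0,0,0],0]]'
```

```text
tool_pos: [0.4633, 0.2564, 0.1656]
tool_rot: [-0.0, 0.0, 1.0, -0.0]
contact_force: [0.1, 0.7, 0.7]
tool_pos: [0.4646, 0.2574, 0.0668]
tool_rot: [0.001, -0.0, 1.0, 0.0]
contact_force: [-0.1, 0.2, 0.8]
time: 24.05
tool_pos: [0.4649, 0.2572, 0.0673]
tool_rot: [0.002, -0.0, 1.0, 0.0]
contact_force: [-0.5, -1.8, 6.8]
gripper_width: 0.707
grasp_force: 62.9
```

```bash
for i in 1 2; do python3 -m pendant '[[0,[0,0,-0.15],0],[0,[0,0,-0.35],0],[0,[0,0,-0.62],0],[0,[0,0,-0.62],0],[0,[0,0,-0.62],0]]'; done
for i in 1 2; do python3 -m pendant '[[0,[-0.07,-0.2,0],0],[0,[-0.14,-0.45,0],0],[0,[-0.205,-0.675,0],0],[0,[-0.205,-0.675,0],0]]' | sed -n 2p; done
python3 -m pendant '[[0,[-0.07,-0.2,0],0],[0,[-0.14,-0.45,0],0],[0,[-0.205,-0.675,0],0],[0,[-0.205,-0.675,0],0],[0,[-0.205,-0.675,0],0],[0,[-0.205,-0.675,0],0],[0,[-0.205,-0.675,0],0],[0,[-0.205,-0.675,0],0]]'
python3 - <<'E'
from h import *
s=save('side','pics/s5.png'); st=manip.state(); print(st['tool_pos'])
X=st['tool_pos']-[0,0,.067]
def xy(M,c,X,ref,r):
    m=mask(s,c,proj(s,np.add(X,[0,0,ref])),r)
    q=minimize(lambda x:np.abs(render(s,M,[x[0],x[1],X[2]])-m).sum()/m.sum(),X[:2],method='Nelder-Mead',options=dict(initial_simplex=[X[:2],[X[0]+.006,X[1]],[X[0],X[1]+.006]])); return q.x,q.fun
print('blue side',xy(CUP,'blue',np.array([.538,.0133,.006]),.08,45))
print('red side',xy(CUP[:1],'red',X,.06,30))
print('pred: red foot',proj(s,X),'red shoulder',proj(s,X+[0,0,.06]),'blue rim',proj(s,[.538,.0133,.116]))
f=cv2.imread('pics/s5.png')[150:300,240:420]; cv2.imwrite('pics/c5.png',cv2.resize(f,(720,600),interpolation=cv2.INTER_CUBIC))
E
```

```text
time: 24.55
tool_pos: [0.4637, 0.2573, 0.1401]
tool_rot: [0.001, -0.0, 1.0, 0.0]
contact_force: [-0.1, 0.2, -1.0]
gripper_width: 0.705
grasp_force: 64.5
time: 25.05
tool_pos: [0.4628, 0.2569, 0.2124]
tool_rot: [-0.0, -0.0, 1.0, -0.0]
contact_force: [-0.7, -0.2, -2.1]
gripper_width: 0.703
grasp_force: 64.5
tool_pos: [0.487, 0.1734, 0.2101]
tool_pos: [0.5118, 0.0932, 0.2109]
time: 26.65
tool_pos: [0.5368, 0.015, 0.2132]
tool_rot: [-0.0, -0.001, 1.0, 0.0]
contact_force: [-0.8, 0.9, -0.9]
gripper_width: 0.708
grasp_force: 65.0
[0.5368445  0.01479507 0.21327142]
blue side (array([0.53584375, 0.01184687]), np.float64(0.13406593406593406))
red side (array([0.53599848, 0.01601427]), np.float64(0.4508927881270774))
pred: red foot [326.70694358 233.51609492] red shoulder [327.15895057 214.3905625 ] blue rim [327.19128488 242.91786678]
```

View pics/c5.png

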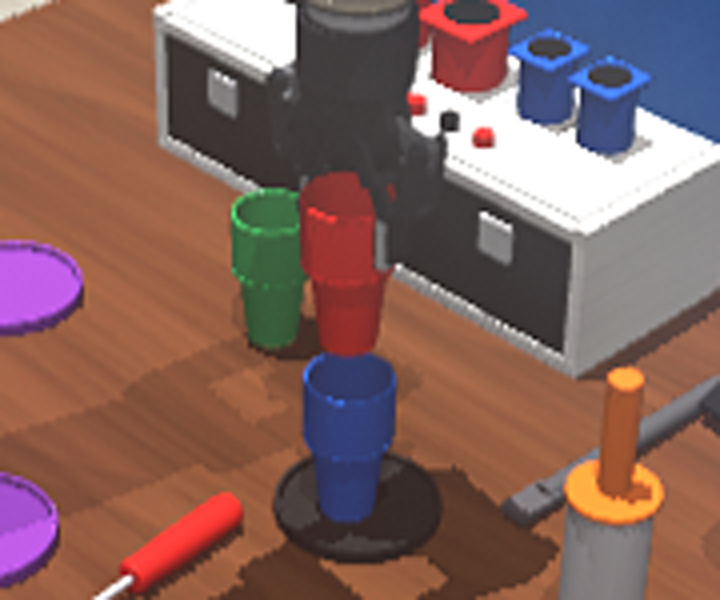

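Crop: red foot centre x≈348 sits over the blue rim centre x≈350, both as predicted, and the foot bottom at y≈355 matches too. I'll nudge about 1 mm and lower.

```bash
python3 -m pendant '[[0,[-0.01,-0.012,0.1],0],[0,[-0.01,-0.012,0.25],0],[0,[-0.01,-0.012,0.4],0],[0,[-0.01,-0.012,0.4],0],[0,[-0.01,-0.012,0.4],0]]' | sed -n '2,4p'
python3 -m pendant '[[0,[0,0,0.08],0],[0,[0,0,0.16],0],[0,[0,0,0.24],0],[0,[0,0,0.24],0],[0,[0,0,0.24],0]]'
```

```text
tool_pos: [0.5378, 0.0127, 0.1646]
tool_rot: [-0.001, -0.0, 1.0, 0.0]
contact_force: [0.1, 0.4, -0.0]
time: 27.7
tool_pos: [0.5379, 0.0127, 0.136]
tool_rot: [-0.0, -0.0, 1.0, 0.0]
contact_force: [-0.3, -0.3, -0.9]
gripper_width: 0.704
grasp_force: 64.9
```

```bash
python3 -m pendant '[[0,[0,0,0.03],0],[0,[0,0,0.06],0],[0,[0,0,0.07],0],[0,[0,0,0.07],0],[0,[0,0,0.07],0]]' | sed -n '2,4p'
python3 -m pendant '[[0,[0,0,0.02],0],[0,[0,0,0.02],0],[0,[0,0,0.02],0],[0,[0,0,0.02],0]]'
```

```text
tool_pos: [0.5382, 0.0127, 0.1282]
tool_rot: [0.0, -0.0, 1.0, 0.0]
contact_force: [0.5, 0.6, -1.4]
time: 28.6
tool_pos: [0.5382, 0.0126, 0.1257]
tool_rot: [0.0, -0.0, 1.0, 0.0]
contact_force: [-0.0, 0.5, -1.2]
gripper_width: 0.701
grasp_force: 65.0
```

```bash
python3 -m pendant '[[0,[0,0,0.015],0],[0,[0,0,0.015],0],[0,[0,0,0.015],0]]' | sed -n '2,4p'
python3 -m pendant '[[0,[0,0,0.01],0],[0,[0,0,0.01],0],[0,[0,0,0.01],0]]'
```

```text
tool_pos: [0.5384, 0.0127, 0.1242]
tool_rot: [0.0, -0.0, 1.0, 0.0]
contact_force: [-0.0, 0.3, 0.7]
time: 29.2
tool_pos: [0.539, 0.013, 0.1239]
tool_rot: [0.001, -0.0, 1.0, 0.0]
contact_force: [0.2, 2.1, 4.9]
gripper_width: 0.704
grasp_force: 65.1
```

```bash
python3 -m pendant '[[0,[0,0,0.01],0],[0,[0,0,0.01],0],[0,[0,0,0.01],0]]'
```

```text
time: 29.5
tool_pos: [0.5394, 0.0133, 0.1237]
tool_rot: [0.001, -0.0, 1.0, 0.001]
contact_force: [-1.8, 3.9, 8.4]
gripper_width: 0.709
grasp_force: 65.2
```

Seated firmly at the expected height. I'll release gently, rise, and back off for a look.

```bash
python3 -m pendant '[[0.75,[0,0,0],0],[0.8,[0,0,0],0],[0.9,[0,0,0],0],[1,[0,0,0],0],[1,[0,0,0],0],[1,[0,0,0],0],[1,[0,0,0],0]]' | sed -n '2,5p'
python3 -m pendant '[[1,[0,0,-0.15],0],[1,[0,0,-0.3],0],[1,[0,0,-0.6],0],[1,[0,0,-0.9],0],[1,[0,0,-0.9],0],[1,[0,0,-0.9],0]]' | sed -n '2,5p'
for i in 1 2; do python3 -m pendant '[[1,[0.3,0.3,-0.3],0],[1,[0.4,0.7,-0.3],0],[1,[0.5,1,-0.3],0],[1,[0.5,1,-0.3],0],[1,[0.5,1,-0.3],0]]' | sed -n 2p; done
python3 - <<'E'
from h import *
s=save('side','pics/s6.png'); t=save('top','pics/t6.png')
f=cv2.imread('pics/s6.png')[160:360,200:440]; g=cv2.imread('pics/t6.png')[160:360,200:440]
cv2.imwrite('pics/c6.png',cv2.resize(np.hstack([f,g]),(800,333),interpolation=cv2.INTER_CUBIC))
m=mask(s,'red',proj(s,[.538,.013,.14]),33)
C=[CUP[1]]
for f in(s,t):
    m=mask(f,'red',proj(f,[.538,.013,.15]),25)
    q=minimize(lambda x:np.abs(render(f,C,[x[0],x[1],.056])-m).sum()/m.sum(),[.538,.013],method='Nelder-Mead',options=dict(initial_simplex=[[.538,.013],[.544,.013],[.538,.019]])); print(q.x,q.fun)
E
```

```text
tool_pos: [0.5382, 0.0126, 0.1214]
tool_rot: [-0.0, -0.0, 1.0, -0.0]
contact_force: [-0.5, 0.3, 0.7]
gripper_width: 0.997
tool_pos: [0.5388, 0.0126, 0.2307]
tool_rot: [0.001, -0.0, 1.0, -0.0]
contact_force: [-0.2, 0.2, -0.9]
gripper_width: 0.997
tool_pos: [0.4771, 0.1332, 0.2636]
tool_pos: [0.4181, 0.2522, 0.3002]
[0.53653617 0.01360739] 0.05235003391801531
[0.53868372 0.01490762] 0.09482049438920172
```

View pics/c6.png

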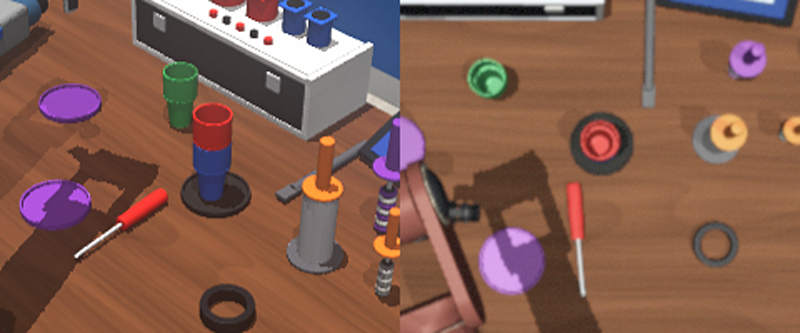

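The red cup is nested upright in the blue cup at side crop (212,150), with its whole collar exposed. The blue cup stands on the black tray, the brush hangs upright at (325,170), and the green cup and the rest are undisturbed. I'm handing in.

```bash
python3 -c "
from plant import manip; print(manip.job_done())"
```

```text
the job is handed in; nothing more can be done
None
```

I scrubbed the red cup with three full strokes, hung the brush back upright in its holder, nested the red cup upright in the blue cup on its black tray, and handed the job in at about 32 s; no verdict was returned.

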